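# Hang the carver's sample plaque on the copy stand

### The job

Get the copy stand ready for carving: take the light-wood sample plaque off the bench and hang it on the brass screw of the sloping green stand, passing the wide part of its keyhole over the screw head and then sliding the plaque down the slope until the screw sits at the very end of the narrow slot. Leave it released, hanging straight and lying flat against the board. Do not disturb the dark plaque, the mallet, the gouge or the tin.

Things in the scene. Friction and masses are not known exactly. Their poses are not given: they have to be found in the camera images.
- plaque: Light-wood plaque, 0.11 to 0.22 kg: a plate 140 x 90 x 8 mm, face up on the bench. Origin: centre of its underside; x along its length towards its upper edge, y across, z out of its face. A grip block with a rosette on top stands on the face, centred at x = -15, y = 0 mm: 50 mm along x, 30 mm across y, z = 8 to 38 mm. A keyhole goes through the plate above the block.
- keyhole (a point): Centre of the wide part of the light plaque's keyhole, at the underside (plaque x = +28, y = 0 mm; axes as the plaque's). The wide part is an octagon 27 mm across; its upper 45-degree corners (plaque x = 33.5 to 41.5 mm) lead into a slot 11 mm wide towards +x, ending in a square wall at plaque x = 55.5 mm.
- slot_end (a point): Where the screw's axis passes when the light plaque is fully home: 3.5 mm short of the slot's end wall, at the underside (x = +52 mm in the plaque frame; axes as the plaque's). 24 mm from keyhole.
- screw: Brass round-head screw fixed square to the stand's board: shank 7 mm diameter; head 18 mm diameter, 4 mm thick, its underside 12 mm and its top 16 mm above the board. Origin: on the board's face at the screw's axis; z along the screw out of the board, x straight up the slope, y across. The board's face is the plane z = 0 here.
- stand: Fixed green board 180 mm wide, 250 mm along the slope, 18 mm thick, sloping 35 degrees from the bench, its face up and away to the left of the robot, top about 160 mm high. Origin on the bench below its centre; z up, x horizontal towards the high side. The screw is on its midline, 70 mm from the upper edge. A 12 x 12 mm strip lies across the lowest 16 mm of the face.
- dark_plaque: Bystander: dark-wood plaque of the same shape, a diamond on its block, lying on the bench. Origin and axes as the light plaque's.
- mallet: Bystander: round wooden carver's mallet standing on its head, 72 mm diameter, 217 mm high. Origin at the centre of its underside.
- gouge: Bystander: carving gouge lying on the bench, 240 mm long, 22 mm thick, wooden handle. Origin on the bench about its middle; x towards the blade.
- tin: Bystander: blue wax tin, 66 mm diameter, 50 mm high, standing. Origin at the centre of its underside.
Not all that is in view belongs to the job. Of the things that look like the plaque, the middle-sized one is meant.

How it is judged:
On the way:
1. the screw head has passed through the wide part of the light plaque's keyhole, the plate lying below the head (x of keyhole in the frame of screw between -0.011 and 0.009 m and y of keyhole in the frame of screw between -0.009 and 0.009 m and z of keyhole in the frame of screw below 0.006 m and angle between the z axis of plaque and the z axis of screw, either way round below 0.2 rad), for 0.05 s.
At the end, for the whole second after the job is handed in: The light plaque is released and at rest on the screw: slot_end on the screw axis within 3.5 mm along and 4 mm across the slope, underside within 3 mm of the board there; flat to the board within 3.4 degrees, straight up the slope within 8 degrees, its body below the screw (x of slot_end in the frame of screw between -0.0035 and 0.0035 m and y of slot_end in the frame of screw between -0.004 and 0.004 m and z of slot_end in the frame of screw between -0.002 and 0.003 m and angle between the z axis of plaque and the z axis of screw, either way round below 0.06 rad and angle between the x axis of plaque and the x axis of screw, either way round below 0.14 rad and x of plaque in the frame of screw below -0.04 m and linear speed of plaque below 0.01 m/s and angular speed of plaque below 0.1 rad/s); the robot touches nothing.
It fails at once if the dark plaque is moved more than 20 mm (distance of dark_plaque from where it was at the start of the episode above 0.02 m).
It fails at once if the mallet is moved more than 20 mm (distance of mallet from where it was at the start of the episode above 0.02 m).
It fails at once if the gouge is moved more than 20 mm (distance of gouge from where it was at the start of the episode above 0.02 m).
It fails at once if the tin is moved more than 20 mm (distance of tin from where it was at the start of the episode above 0.02 m).
It also fails if it takes over 48 s, if anything falls off the work surface, if the arm or the gripper's body presses on something with over 40 N, if the wrist force passes 120 N, or if a joint passes its speed limit or range.

### The arm

A 6-joint arm with a two-finger parallel gripper is mounted at the origin on the work surface. World frame = base frame: x ahead of the robot, y to its left, z up, the work surface at z = 0. Lengths are in m, angles in rad, forces in N, time in s.
With the tool pointing down it reaches from about 0.275 to 0.85 m from the base axis. Payload 5.2 kg.
Tool frame: the origin (TCP) lies at the very end of the fingers, on their centre line; the grasp point (between the pads) lies 19 mm behind it (ctrl.tcp_to_grasp is the distance from the TCP to the grasp point, in m); z points along the fingers, y is the line along which they close (so a half turn about z gives the same grasp; the last joint's range is limited). The gripper opens to 85 mm and grips with 20 to 120 N. Pads are 22 mm wide; open, the fingers measure 114 mm over their backs; the gripper's body (76 mm by 85 mm) begins 54 mm behind the grasp point. The pads swing forward as they close: fully open they stand 13 mm farther back than shut.
Start: joints at [0.903, 0.259, 1.535, -0, 1.348, -0.203], TCP at [0.247, 0.492, 0.231] pointing down, gripper open.
Joint ranges: [-3.14, 3.14], [-0.91, 2.08], [0.19, 2.58], [-1.22, 4.36], [0.22, 2.71], [-3.12, 3.12]. Speed limits (rad/s): [2.57, 2.57, 3.14, 3.14, 3.14, 3.14].

### API

Orientations are given as a unit quaternion [x, y, z, w].
In Python, from station import read_state, optics, workorder, ctrl gives the robot as it stands.
- The arm moves only by the tool carry_out, never from a script. Its argument "series" is a list that holds one entry, the list of rows, each a list of 7 numbers: the shift along the tool's x, y, z in cm, then the turn, a rotation vector about the tool's x, y, z in degrees, then the opening, from 0 (shut) to 1 (fully open). A call has 1 to 5 rows; each row shifts and turns the commanded pose from where the row before left it, along the tool's axes as they then stand; what a row does not reach is not made up. A row lasts 1/12 s, in which the tool goes at most 41.7 mm and 7.16 degrees, less where a joint would pass 70% of its speed; a pose out of reach is approached as far as the arm can. A call is refused whole if a number of a shift passes 4.17 or a number of a turn 7.16, either way. A call with a gripper value outside its range is refused whole. The fingers move at their own pace and stop on an object; "newtons" is the grip in N (left out, the last holds). Time passes only in rows, so rows that do not move let the fingers close. It gives the time, the measured TCP pose, the force, the opening and the grip force at its end, in the units of the state.
- read_state(): the state, without advancing time (a new reading comes with each control period).
- optics.snapshot(name): name is "side" or "top"; returns (picture, depth): 400x640x3 uint8, blue, green, red; 400x640 float32, m along the optical axis (not along the pixel's ray), 0 where there is no reading.
- optics.camera_params(name): a dict with "vertical_fov" (degrees; the focal length in pixels is half the picture's height over the tangent of half this angle, whatever the lens; pixels are square), "cx", "cy" (the principal point, pixels), "D" ([k1, k2, p1, p2, k3] as OpenCV has them; the pictures are not rectified), "R" (3x3) and "t" (3): a world point X has camera coordinates R X + t. Camera axes: x right, y down, z forward; pixel columns grow to the right and rows downward; lengths in m; the calibration is good to about 2 mm. A picture is of the moment at which its call begins. camera_params takes no time and is no camera call.
- workorder.job_done(): hands the job in; it is judged then, once.
The state is a dict: "clock": time; "joints": joint angles; "qvel": joint speeds; "effort": joint torques, N m; "ee_pos": TCP position; "tool_rot": TCP orientation; "ft_force": force on the tool from outside, world axes, zero at the start; "ft_torque": the same for the moment, N m; "gripper_width": finger opening in m; "grip_force": force on a finger pad.
Only numpy, scipy, OpenCV 4.12 (cv2) and the standard library are available. Lean on these libraries where they do the work, as an engineer would, in place of code of your own. Each camera call takes 0.05 s, during which the arm holds its last target. There are 200 camera calls.

## Working session

There is one attempt and no reset: what is moved stays moved. The work goes in short steps, Python scripts to look and compute and a tool call to move; the robot and the scene stay as the last step left them, time stands still between calls to the robot, and variables do not carry over. Pictures are saved under pics/ and viewed, at most 10 in all, crops included, and the job is handed in when it is done.

Besides the shell and the picture viewer there is one more tool, called after "Request:" as name(argument=value, ...), one argument or row to a line, values as JSON. carry_out: Moves the arm, as the interface text tells. Its arguments: {"type":"object","properties":{"series":{"type":"array"},"newtons":{"type":"number"}},"required":["series"]}

```bash
ls; mkdir -p pics
cat > h.py <<'E'
import numpy as np, cv2
from station import read_state, optics, workorder, ctrl
def K(p):
    f=200/np.tan(np.radians(p["vertical_fov"])/2)
    return np.array([[f,0,p["cx"]],[0,f,p["cy"]],[0,0,1]])
def rays(name,px):
    p=optics.camera_params(name);R=np.array(p["R"]);t=np.array(p["t"])
    u=cv2.undistortPoints(np.array(px,float).reshape(-1,1,2),K(p),np.array(p["D"],float)).reshape(-1,2)
    d=np.c_[u,np.ones(len(u))]
    return -R.T@t, d@R   # origin, dirs (camera z=1)
def plane(name,px,z=0.,n=(0,0,1)):
    o,d=rays(name,px);n=np.array(n,float)
    return o+d*((z-o@n)/(d@n))[:,None]
def depthpts(name,px,dep):
    o,d=rays(name,px);px=np.array(px,int).reshape(-1,2)
    return o+d*dep[px[:,1],px[:,0]][:,None]
def proj(name,X):
    p=optics.camera_params(name)
    return cv2.projectPoints(np.array(X,float).reshape(-1,1,3),cv2.Rodrigues(np.array(p["R"]))[0],np.array(p["t"],float),K(p),np.array(p["D"],float))[0].reshape(-1,2)
E
python3 - <<'E'
from h import *
for n in("top","side"):
    im,d=optics.snapshot(n);cv2.imwrite(f"pics/{n}0.png",im);np.save(f"{n}0.npy",d)
    p=optics.camera_params(n);print(n,p["vertical_fov"],-np.array(p["R"]).T@p["t"],p["D"])
s=read_state();print(s["clock"],s["ee_pos"],s["tool_rot"],ctrl.tcp_to_grasp)
E
```

```text
pics
top 56.73348088639075 [0.354904   0.05094254 1.3007527 ] [-0.05628644  0.          0.          0.          0.        ]
side 44.24669442480739 [0.07028246 1.54409185 1.02867419] [-0.15718016  0.          0.          0.          0.        ]
0.1 [0.24621846 0.49126658 0.23058006] [ 2.30339098e-01  9.73110077e-01 -7.45155552e-04 -3.51792223e-04] 0.0187
```

View pics/top0.png

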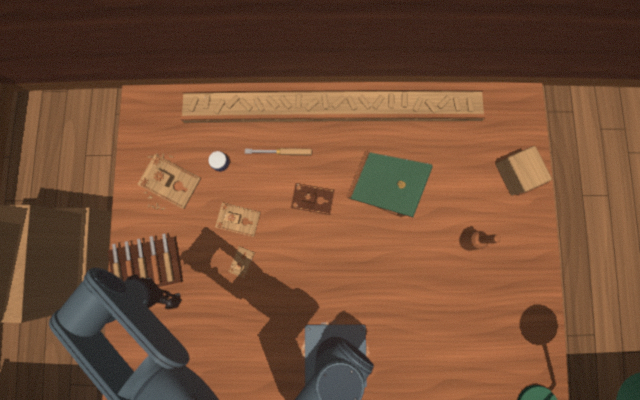

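View pics/side0.png

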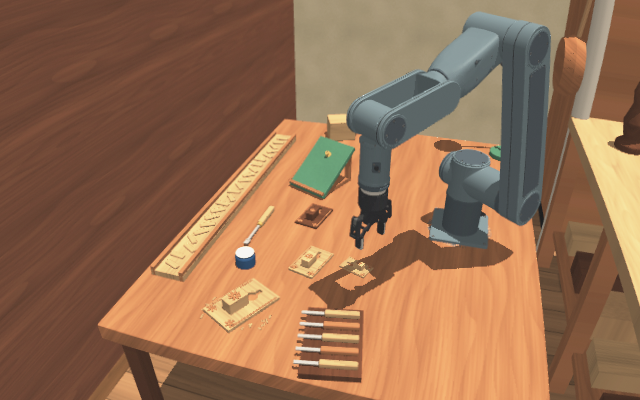

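Top view: what could be mistaken for it are the large light plaque (170,181), the light plaque (238,220), the small light plaque (241,262, in shadow) and the dark plaque (313,199). The middle-sized one is at (238,220). The stand is at (392,184), with the screw at about (402,184). Next is a close crop and the measurements.

Run:
```python
from h import *
im=cv2.imread("pics/top0.png");d=np.load("top0.npy")
a=cv2.resize(im[190:280,195:295],None,fx=5,fy=5,interpolation=cv2.INTER_CUBIC)
b=cv2.resize(im[145:223,343:440],None,fx=3,fy=3,interpolation=cv2.INTER_CUBIC)
c=np.zeros((450,800,3),np.uint8);c[:,:500]=a;c[:234,500:791]=b;cv2.imwrite("pics/crop1.png",c)
hsv=cv2.cvtColor(im,cv2.COLOR_BGR2HSV)
print(hsv[215,228],hsv[228,250],hsv[205,260],hsv[240,238])
# heights via depth
v,u=np.mgrid[195:250,205:275];px=np.c_[u.ravel(),v.ravel()];P=depthpts("top",px,d)
z=P[:,2]; print(np.histogram(z,bins=[-.01,-.003,.003,.005,.007,.009,.012,.03,.036,.04,.05]))
m=np.zeros(im.shape[:2],np.uint8);m[px[:,1],px[:,0]]=((z>.0045)&(z<.05))*255
n,l,st,ce=cv2.connectedComponentsWithStats(m)
for i in range(1,n):
    if st[i,4]>60:
        pts=np.argwhere(l==i)[:,::-1];Q=plane("top",pts,.008)
        print(st[i],ce[i],cv2.minAreaRect((Q[:,:2]*1000).astype(np.float32)))
tb=(z>.033)&(z<.05);Q=P[tb];print("block",tb.sum(),Q.mean(0),cv2.minAreaRect((Q[:,:2]*1000).astype(np.float32)))
# board
g=cv2.inRange(hsv,(60,80,30),(90,255,200));g[:140]=0;g[225:]=0;g[:,:340]=0;g[:,445:]=0
g=cv2.erode(g,np.ones((5,5)))
pts=np.argwhere(g>0)[:,::-1];P=depthpts("top",pts,d);P=P[d[pts[:,1],pts[:,0]]>0]
c0=np.median(P,0)
for _ in range(4):
    c0=P.mean(0);n_=np.linalg.svd(P-c0,full_matrices=False)[2][2];n_*=np.sign(n_[2]);r=(P-c0)@n_;P=P[abs(r)<max(.003,2*r.std())]
print("board",c0,n_,np.degrees(np.arccos(n_[2])),np.degrees(np.arctan2(n_[1],n_[0])),r.std())
# screw: points above plane
v,u=np.mgrid[150:220,350:440];px=np.c_[u.ravel(),v.ravel()];P2=depthpts("top",px,d);h=(P2-c0)@n_
s=(h>.009)&(h<.03)
for q,hh,pp in zip(P2[s],h[s],px[s]):
    if abs(pp[0]-402)<9 and abs(pp[1]-184)<9: print(pp,q.round(4),round(hh,4))
```

```text
[ 14 126 203] [ 16 119 187] [ 11 156 172] [ 11 147 168]
(array([ 159, 2003,  494,  308,  260,  330,  152,   13,   65,   53]), array([-0.01 , -0.003,  0.003,  0.005,  0.007,  0.009,  0.012,  0.03 ,
        0.036,  0.04 ,  0.05 ]))
[215 202  46  35 974] [237.08932238 218.96817248] ((465.05859375, 336.1376647949219), (150.04684448242188, 99.51707458496094), 77.13665008544922)
block 126 [0.46556155 0.35169883 0.03976561] ((465.6803894042969, 352.02618408203125), (50.94194412231445, 29.024490356445312), 75.70767974853516)Traceback (most recent call last):
  File "<stdin>", line 21, in <module>
  File "h.py", line 15, in depthpts
    o,d=rays(name,px);px=np.array(px,int).reshape(-1,2)
        ~~~~^^^^^^^^^
  File "h.py", line 8, in rays
    u=cv2.undistortPoints(np.array(px,float).reshape(-1,1,2),K(p),np.array(p["D"],float)).reshape(-1,2)
      ~~~~~~~~~~~~~~~~~~~^^^^^^^^^^^^^^^^^^^^^^^^^^^^^^^^^^^^^^^^^^^^^^^^^^^^^^^^^^^^^^^^
cv2.error: OpenCV(4.12.0) /io/opencv/modules/calib3d/src/undistort.dispatch.cpp:347: error: (-215:Assertion failed) CV_IS_MAT(_src) && CV_IS_MAT(_dst) && (_src->rows == 1 || _src->cols == 1) && (_dst->rows == 1 || _dst->cols == 1) && _src->cols + _src->rows - 1 == _dst->rows + _dst->cols - 1 && (CV_MAT_TYPE(_src->type) == CV_32FC2 || CV_MAT_TYPE(_src->type) == CV_64FC2) && (CV_MAT_TYPE(_dst->type) == CV_32FC2 || CV_MAT_TYPE(_dst->type) == CV_64FC2) in function 'cvUndistortPointsInternal'
```

View pics/crop1.png

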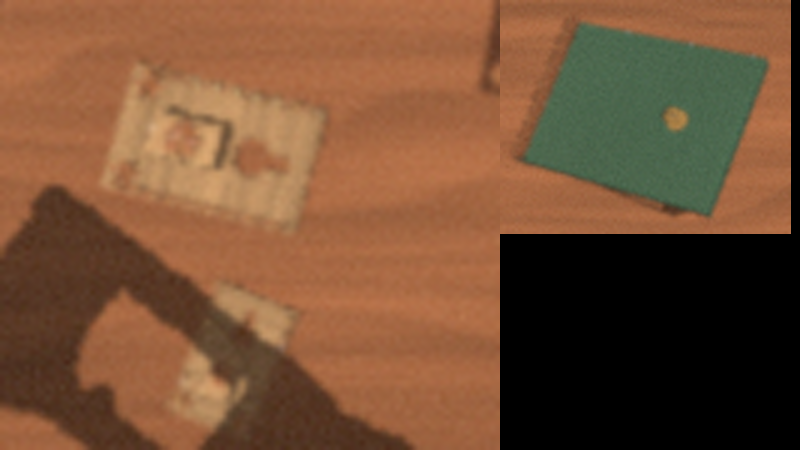

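The crop confirms the choice: light plaque (238,220), block at (232,217) on the left, keyhole at (247,222) pointing right towards the stand. The screw head is at (402,184). Next I measure the board.

Run:
```python
from h import *
im=cv2.imread("pics/top0.png");d=np.load("top0.npy")
hsv=cv2.cvtColor(im,cv2.COLOR_BGR2HSV)
g=(((hsv[...,0]>55)&(hsv[...,0]<95)&(hsv[...,1]>60))*255).astype(np.uint8)
g[:140]=0;g[225:]=0;g[:,:340]=0;g[:,445:]=0
g=cv2.morphologyEx(g,cv2.MORPH_CLOSE,np.ones((3,3)))
ct=max(cv2.findContours(g,cv2.RETR_EXTERNAL,cv2.CHAIN_APPROX_NONE)[0],key=cv2.contourArea)
e=cv2.erode(g,np.ones((7,7)))
pts=np.argwhere(e>0)[:,::-1];P=depthpts("top",pts,d);P=P[d[pts[:,1],pts[:,0]]>0]
for _ in range(4):
    c0=P.mean(0);n=np.linalg.svd(P-c0,full_matrices=False)[2][2];n*=np.sign(n[2]);r=(P-c0)@n;P=P[abs(r)<max(.004,2.5*r.std())]
print("board",c0,n,np.degrees(np.arccos(n[2])),"az",np.degrees(np.arctan2(n[1],n[0])),r.std(),len(P))
Q=plane("top",ct.reshape(-1,2),c0@n,n)
up=np.array([0,0,1])-n*n[2];up/=np.linalg.norm(up);yv=np.cross(n,up)
R=np.c_[(Q-c0)@up,(Q-c0)@yv]*1000
rect=cv2.minAreaRect(R.astype(np.float32));print("rect (up,y)mm",rect); print("world centre",c0+up*rect[0][0]/1000+yv*rect[0][1]/1000)
# screw by colour: yellow non-green inside board, both views
def brass(name,im,c,rad):
    h=cv2.cvtColor(im,cv2.COLOR_BGR2HSV);m=((h[...,0]<40)&(h[...,0]>12)&(h[...,1]>70)&(h[...,2]>60)).astype(np.uint8)
    w=np.zeros_like(m);cv2.circle(w,c,rad,1,-1);M=cv2.moments(m*w,True);return np.array([M["m10"]/M["m00"],M["m01"]/M["m00"]]),M["m00"]
pt,at=brass("top",im,(402,184),10);ps,as_=brass("side",cv2.imread("pics/side0.png"),(327,154),10)
print(pt,at,ps,as_)
H=plane("top",[pt],c0@n+.014,n)[0];print("head top-view",H,"base",H-.014*n)
o1,d1=rays("top",[pt]);o2,d2=rays("side",[ps]);d1,d2=d1[0],d2[0]
s=np.linalg.lstsq(np.c_[d1,-d2],o2-o1,rcond=None)[0];A=o1+s[0]*d1;B=o2+s[1]*d2;print("tri",(A+B)/2,np.linalg.norm(A-B),"h over plane",((A+B)/2-c0)@n)
# plaque, colour mask in top
m=((hsv[...,2]>175)&(hsv[...,1]<150)).astype(np.uint8);m[:195]=0;m[242:]=0;m[:,:210]=0;m[:,268:]=0
m=cv2.morphologyEx(m,cv2.MORPH_CLOSE,np.ones((5,5)));ct=max(cv2.findContours(m,cv2.RETR_EXTERNAL,cv2.CHAIN_APPROX_NONE)[0],key=cv2.contourArea)
Q=plane("top",ct.reshape(-1,2),.008)*1000;print("plaque",cv2.minAreaRect(Q[:,:2].astype(np.float32)))
print("dark etc",plane("top",[[313,199],[218,161],[278,152],[470,238]],.0))
```

```text
board [ 0.57141994 -0.1853443   0.09718996] [0.22788677 0.52366052 0.82088201] 34.82681558672147 az 66.48227107557689 0.0019877783761859287 2094
rect (up,y)mm ((-3.3812637329101562, 1.0497894287109375), (230.77627563476562, 173.5487060546875), 0.29498547315597534)
world centre [ 0.57349009 -0.18321814  0.09525892]
[401.01612903 184.11290323] 62.0 [327.5   153.375] 32.0
head top-view [ 0.56041435 -0.21182653  0.13419372] base [ 0.55722393 -0.21915777  0.12270137]
tri [ 0.56291911 -0.21419577  0.12321488] 0.0011504739014782236 h over plane 0.004317788333207748
plaque ((456.5647277832031, 320.16204833984375), (181.4261932373047, 88.47257995605469), 76.4657211303711)
dark etc [[ 0.53235996  0.07235606  0.        ]
 [ 0.67324456  0.41581236  0.        ]
 [ 0.7047011   0.19835057  0.        ]
 [ 0.39038486 -0.47952606  0.        ]]
```

Request:
carry_out(
  series=[
    [[0,0,0.8,0,0,7,1],[0,0,0.8,0,0,7,1],[0,0,0.8,0,0,7,1],[0,0,0.8,0,0,7,1],[0,0,0.8,0,0,7,1]],
  ],
  newtons=50,
)

```text
clock: 0.52
ee_pos: [0.2463, 0.4914, 0.1905]
tool_rot: [0.515, 0.857, -0.001, -0.0]
ft_force: [0.0, 0.8, -1.2]
gripper_width: 0.0855
grip_force: 0.0
```

Request:
carry_out(
  series=[
    [[0,0,0.8,0,0,7,1],[0,0,0.8,0,0,7,1],[0,0,0.8,0,0,7,1],[0,0,0.8,0,0,7,1],[0,0,0.8,0,0,7,1]],
  ],
)

```text
clock: 0.93
ee_pos: [0.2463, 0.4914, 0.1505]
tool_rot: [0.749, 0.663, -0.0, 0.0]
ft_force: [0.4, 0.6, -0.5]
gripper_width: 0.0852
grip_force: 0.0
```

Request:
carry_out(
  series=[
    [[0,0,0,0,0,7,1],[-2,4,0,0,0,0,1],[-2,4,0,0,0,0,1],[-2,4,0,0,0,0,1],[-2,4,0,0,0,0,1]],
  ],
)

```text
clock: 1.35
ee_pos: [0.3744, 0.3829, 0.1509]
tool_rot: [0.786, 0.619, -0.0, -0.0]
ft_force: [1.0, 0.6, -1.0]
gripper_width: 0.0854
grip_force: 0.0
```

Request:
carry_out(
  series=[
    [[0,4,0,0,0,0,1],[0,4,0,0,0,0,1],[0,0,0,0,0,0,1]],
  ],
)

```text
clock: 1.6
ee_pos: [0.4588, 0.3628, 0.1512]
tool_rot: [0.788, 0.616, 0.002, 0.001]
ft_force: [0.3, 0.6, 0.7]
gripper_width: 0.0854
grip_force: 0.0
```

Request:
carry_out(
  series=[
    [[-0.9,0.97,2,0,0,0,1],[0,0,3,0,0,0,1],[0,0,3,0,0,0,1],[0,0,2,0,0,0,1],[0,0,0,0,0,0,1]],
  ],
)

```text
clock: 2.02
ee_pos: [0.4553, 0.3523, 0.0464]
tool_rot: [0.786, 0.618, -0.005, -0.001]
ft_force: [-0.7, -0.3, 0.3]
gripper_width: 0.0855
grip_force: 0.0
```

Request:
carry_out(
  series=[
    [[0,0,0,0,0,0,1]],
  ],
)

```text
clock: 2.1
ee_pos: [0.4578, 0.3538, 0.0502]
tool_rot: [0.786, 0.618, -0.002, -0.0]
ft_force: [0.1, 1.0, 0.2]
gripper_width: 0.0852
grip_force: 0.0
```

Request:
carry_out(
  series=[
    [[0,0.85,0,0,0,0,1],[0,0,0,0,0,0,1],[0,0,0,0,0,0,1]],
  ],
)

```text
clock: 2.35
ee_pos: [0.469, 0.3528, 0.0532]
tool_rot: [0.786, 0.618, 0.002, 0.0]
ft_force: [-0.3, -0.1, -0.8]
gripper_width: 0.0854
grip_force: 0.0
```

Request:
carry_out(
  series=[
    [[0,-0.2,1.5,0,0,0,1],[0,0,1,0,0,0,1],[0,0,0.8,0,0,0,1],[0,0,0,0,0,0,1],[0,0,0,0,0,0,1]],
  ],
)

```text
clock: 2.77
ee_pos: [0.4649, 0.3525, 0.0179]
tool_rot: [0.786, 0.618, -0.001, -0.0]
ft_force: [0.1, -0.2, -0.3]
gripper_width: 0.0851
grip_force: 0.0
```

Request:
carry_out(
  series=[
    [[0,0,0,0,0,0,1],[0,0,0,0,0,0,1]],
  ],
)

```text
clock: 2.93
ee_pos: [0.4656, 0.3529, 0.0189]
tool_rot: [0.786, 0.618, 0.0, 0.0]
ft_force: [0.4, 0.8, -0.5]
gripper_width: 0.0854
grip_force: 0.0
```

Settled and centred. I go down another 6.5 mm and close.

Request:
carry_out(
  series=[
    [[-0.1,0,0.65,0,0,0,1],[0,0,0,0,0,0,1],[0,0,0,0,0,0,0.3],[0,0,0,0,0,0,0.2],[0,0,0,0,0,0,0.1]],
  ],
)

```text
clock: 3.35
ee_pos: [0.465, 0.3517, 0.0119]
tool_rot: [0.786, 0.618, 0.0, 0.0]
ft_force: [-0.6, -0.6, -0.1]
gripper_width: 0.0518
grip_force: 0.0
```

Request:
carry_out(
  series=[
    [[0,0,0,0,0,0,0],[0,0,0,0,0,0,0],[0,0,0,0,0,0,0],[0,0,0,0,0,0,0],[0,0,0,0,0,0,0]],
  ],
)

```text
clock: 3.77
ee_pos: [0.4653, 0.3519, 0.0121]
tool_rot: [0.786, 0.618, 0.0, 0.0]
ft_force: [0.8, 0.5, 2.4]
gripper_width: 0.0291
grip_force: 51.8
```

Request:
carry_out(
  series=[
    [[0,0,-2,0,0,0,0],[0,0,-4,0,0,0,0],[0,0,-4,0,0,0,0],[0,0,-4,0,0,0,0],[0,0,-4,0,0,0,0]],
  ],
)

```text
clock: 4.18
ee_pos: [0.4641, 0.3513, 0.193]
tool_rot: [0.786, 0.618, -0.001, -0.0]
ft_force: [0.8, 1.0, -1.9]
gripper_width: 0.0291
grip_force: 51.3
```

Request:
carry_out(
  series=[
    [[0,0,-4,0,0,0,0],[0,0,-4,0,0,0,0],[0,0,0,0,0,5,0],[0,0,0,0,0,4.8,0],[0,0,0,0,0,0,0]],
  ],
)

```text
clock: 4.6
ee_pos: [0.4648, 0.3517, 0.2723]
tool_rot: [0.837, 0.548, 0.0, 0.0]
ft_force: [-0.2, -0.1, -1.8]
gripper_width: 0.0288
grip_force: 51.3
```

Request:
carry_out(
  series=[
    [[-2.8,2.1,0,0,0,0,0],[-2.8,2.1,0,0,0,0,0],[-2.8,2.1,0,0,0,0,0],[-2.8,2.1,0,0,0,0,0],[-2.8,2.1,0,0,0,0,0]],
  ],
)

```text
clock: 5.02
ee_pos: [0.505, 0.18, 0.2706]
tool_rot: [0.835, 0.55, -0.001, -0.001]
ft_force: [0.8, -0.2, -1.6]
gripper_width: 0.0292
grip_force: 51.3
```

Request:
carry_out(
  series=[
    [[-2.8,2.1,0,0,0,0,0],[-2.8,2.1,0,0,0,0,0],[-2.8,2.1,0,0,0,0,0],[-2.8,2.1,0,0,0,0,0],[0,0,0,0,0,0,0]],
  ],
)

```text
clock: 5.43
ee_pos: [0.539, 0.0393, 0.2704]
tool_rot: [0.837, 0.548, -0.002, 0.001]
ft_force: [0.0, 0.0, -0.8]
gripper_width: 0.029
grip_force: 51.3
```

Request:
carry_out(
  series=[
    [[0,0,0,0,-7,0,0],[0,0,0,0,-7,0,0],[0,0,0,0,-7,0,0],[0,0,0,0,-7,0,0],[0,0,0,0,-7,0,0]],
  ],
)

```text
clock: 5.85
ee_pos: [0.5383, 0.046, 0.2721]
tool_rot: [0.796, 0.524, -0.253, 0.167]
ft_force: [-0.8, 0.4, -2.0]
gripper_width: 0.029
grip_force: 51.3
```

Request:
carry_out(
  series=[
    [[0,0,0,0,0,0,0],[0,0,0,0,0,0,0],[0,0,0,0,0,0,0]],
  ],
)

```text
clock: 6.1
ee_pos: [0.538, 0.0456, 0.2713]
tool_rot: [0.797, 0.524, -0.251, 0.164]
ft_force: [0.2, 0.5, -1.8]
gripper_width: 0.029
grip_force: 51.4
```

```bash
cat > go.py <<'E'
from h import *
from scipy.spatial.transform import Rotation as Ro
AZ=np.radians(66.5);T=np.radians(35)
n=np.array([np.sin(T)*np.cos(AZ),np.sin(T)*np.sin(AZ),np.cos(T)])
up=np.array([-np.cos(T)*np.cos(AZ),-np.cos(T)*np.sin(AZ),np.sin(T)]);yv=np.cross(n,up)
S=np.array([.557,-.219,.1217])   # screw base
W=np.c_[up,yv,n]
KH=.043;TZ=.0121
def report(kx=0,kz=.035,ky=0):  # keyhole target in screw frame
    s=read_state();p=np.array(s["ee_pos"]);R=Ro.from_quat(s["tool_rot"]).as_matrix()
    Rt=np.c_[-up,yv,-n]
    tgt=S+W@np.array([kx-KH,ky,kz+TZ])
    print("clock",round(s["clock"],2),"TCP in screw frame mm",(W.T@(p-S)*1000).round(1),"keyhole est mm",(W.T@(p+R@np.array([-KH,0,TZ])-S)*1000).round(1),
     "\nneed shift cm (tool)",(R.T@(tgt-p)*100).round(2),"turn deg",Ro.from_matrix(R.T@Rt).as_rotvec(degrees=True).round(2),"F",np.array(s["ft_force"]).round(1),"q",np.array(s["joints"]).round(2))
E
python3 -c "
from go import *;report(kx=0,kz=.06)"
```

```text
clock 6.1 TCP in screw frame mm [-106.8 -122.9  257.4] keyhole est mm [ -63.8 -122.8  245.2] 
need shift cm (tool) [-6.45 12.27 18.52] turn deg [ 0.01 -0.11  0.18] F [ 0.2  0.5 -1.8] q [ 0.19  0.47  1.28 -0.5   1.74  0.6 ]
```

Request:
carry_out(
  series=[
    [[-1.3,2.45,3,0,0,0,0],[-1.3,2.45,3,0,0,0,0],[-1.3,2.45,3,0,0,0,0],[-1.3,2.45,3,0,0,0,0],[-1.3,2.45,3,0,0,0,0]],
  ],
)

```text
clock: 6.52
ee_pos: [0.5952, -0.134, 0.1876]
tool_rot: [0.798, 0.523, -0.249, 0.165]
ft_force: [0.0, -0.5, -0.9]
gripper_width: 0.0291
grip_force: 51.4
```

Request:
carry_out(
  series=[
    [[0,0,0,0,0,0,0],[0,0,0,0,0,0,0],[0,0,0,0,0,0,0]],
  ],
)

```text
clock: 6.77
ee_pos: [0.5947, -0.1323, 0.1877]
tool_rot: [0.798, 0.522, -0.25, 0.165]
ft_force: [0.2, 0.1, -1.4]
gripper_width: 0.0289
grip_force: 51.2
```

```bash
python3 -c "
from go import *;report(kx=0,kz=.03)
out=[]
for k in ('top','side'):
    im,d=optics.snapshot(k);cv2.imwrite(f'pics/{k}1.png',im);np.save(f'{k}1.npy',d)
    s=proj(k,[S])[0].astype(int);out.append(cv2.resize(im[s[1]-65:s[1]+65,s[0]-80:s[0]+80],(400,325),interpolation=cv2.INTER_CUBIC));print(k,s)
cv2.imwrite('pics/c2.png',np.hstack(out))"
```

```text
clock 6.77 TCP in screw frame mm [-39.6  -0.  108.3] keyhole est mm [ 3.4 -0.1 96.1] 
need shift cm (tool) [ 0.32 -0.    6.62] turn deg [ 0.03 -0.12 -0.13] F [ 0.2  0.1 -1.4] q [-0.09  0.56  1.34 -0.58  1.48  0.45]
top [402 185]
side [329 153]
```

View pics/c2.png

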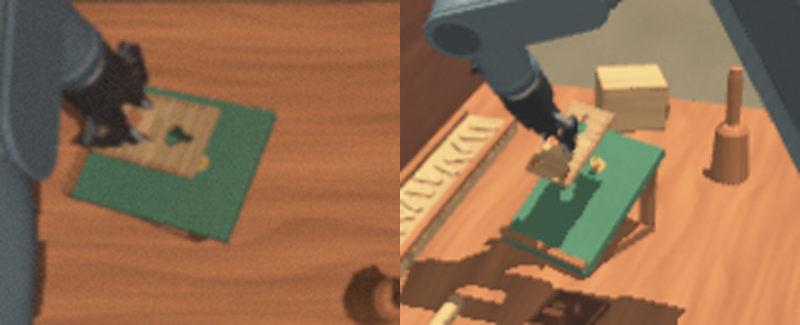

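The plaque is held square above the board. In the top view its keyhole shows at about (394,173) and the screw head at about (403,185). Next I measure the held plaque against the screw.

Run:
```python
from go import *
s=read_state();p=np.array(s["ee_pos"]);R=Ro.from_quat(s["tool_rot"]).as_matrix()
im=cv2.imread("pics/top1.png");h=cv2.cvtColor(im,cv2.COLOR_BGR2HSV)
zf=96.1/1000+.008
L=lambda X:(X-S)@W*1000
green=((h[...,0]>45)&(h[...,0]<100)&(h[...,1]>50))
v,u=np.mgrid[155:195,375:420];px=np.c_[u.ravel(),v.ravel()]
A=L(plane("top",px,S@n+zf,n))[:, :2]; A[:,0]-=3.4   # keyhole-est frame
wood=((h[...,0]<22)&(h[...,2]>115))[px[:,1],px[:,0]]; g=green[px[:,1],px[:,0]]
from_img=lambda m:A[m]
# subpixel: sample a wood score on a metric grid
gx,gy=np.meshgrid(np.arange(-30,60,1.),np.arange(-60,61,1.),indexing='ij')
P3=S+np.c_[(gx.ravel()+3.4)/1000,gy.ravel()/1000,np.full(gx.size,zf)]@W.T
q=proj("top",P3).astype(np.float32).reshape(gx.shape+(2,))
sc=im[...,2].astype(np.float32)-im[...,1]   # red minus green
G=cv2.remap(sc,q[...,0],q[...,1],cv2.INTER_CUBIC)
def cross(line,ax):
    t=(np.percentile(line,85)+np.percentile(line,15))/2
    i=np.where(np.diff(np.sign(line-t)))[0];return [round(float(ax[k]+(t-line[k])/(line[k+1]-line[k])),1) for k in i]
X=np.arange(-30,60,1.);Y=np.arange(-60,61,1.)
print("upper edge (expect 42):");[print(y,cross(G[:,y+60],X)) for y in (-35,-25,-15,0,15,25,35)]
print("sides (expect +-45), keyhole:");[print(x,cross(G[x+30],Y)) for x in (-8,-4,0,4,8,16,20,24,32,36)]
# brass in new top
b=((h[...,0]<40)&(h[...,0]>14)&(h[...,1]>90));b[:178]=0;b[192:]=0;b[:,:396]=0;b[:,410:]=0
print("brass",np.argwhere(b)[:,::-1].mean(0),b.sum())
for k,f in (("top","top0"),("side","side0"),("side","side1")):
    print(k,proj(k,[S+n*.016,S+n*.014,S+n*.008]).round(1).tolist())
```

```text
upper edge (expect 42):
-35 [42.7]
-25 [-14.7, 3.4, 14.2, 17.9, 20.5, 25.7, 31.6, 45.0, 53.2]
-15 [-4.1, 0.5, 43.4]
0 [-10.1, 24.9, 44.8]
15 [43.8]
25 [43.7]
35 [43.8]
sides (expect +-45), keyhole:
-8 [-46.7, -10.5, 3.8, 44.4, 53.8]
-4 [-47.1, -12.3, 6.0, 45.0, 53.4]
0 [-47.2, -12.9, 9.3, 45.1, 53.2]
4 [-47.2, -12.1, 9.2, 44.6, 53.6]
8 [-46.8, -9.6, 7.7, 44.3, 53.8]
16 [-46.4, -5.1, 3.8, 44.5, 54.3]
20 [-46.4, -5.2, 2.7, 43.9, 53.9]
24 [-46.5, -4.8, 2.5, 44.0, 54.4]
32 [-46.2, 44.5, 54.5]
36 [-46.3, 43.8, 54.1]
brass [399.90217391 183.18478261] 92
top [[400.7, 184.0], [400.9, 184.2], [401.6, 184.9]]
side [[327.9, 151.3], [328.1, 151.6], [328.6, 152.4]]
side [[327.9, 151.3], [328.1, 151.6], [328.6, 152.4]]
```

Request:
carry_out(
  series=[
    [[0.5,0.13,2,0,0,0,0],[0,0,2,0,0,0,0],[0,0,2,0,0,0,0],[0,0,0.8,0,0,0,0],[0,0,0,0,0,0,0]],
  ],
)

```text
clock: 7.28
ee_pos: [0.5814, -0.1633, 0.1269]
tool_rot: [0.797, 0.524, -0.252, 0.164]
ft_force: [-0.5, 0.1, -1.2]
gripper_width: 0.0292
grip_force: 51.3
```

Request:
carry_out(
  series=[
    [[0,0,0,0,0,0,0],[0,0,0,0,0,0,0],[0,0,0,0,0,0,0]],
  ],
)

```text
clock: 7.53
ee_pos: [0.5836, -0.1631, 0.1291]
tool_rot: [0.797, 0.524, -0.25, 0.166]
ft_force: [0.3, -0.5, -1.8]
gripper_width: 0.0291
grip_force: 51.3
```

```bash
sed -i 's/^KH=.043/KH=.0447;KY=-.0011/; s/-KH,0,TZ/-KH,KY,TZ/; s/kx-KH,ky,kz/kx-KH,ky-KY,kz/' go.py
python3 -c "
from go import *;report(kx=0,kz=.02)
out=[]
for k in ('top','side'):
    im,d=optics.snapshot(k);cv2.imwrite(f'pics/{k}2.png',im);np.save(f'{k}2.npy',d)
    s=proj(k,[S])[0].astype(int);print(k,s);out.append(cv2.resize(im[s[1]-30:s[1]+30,s[0]-40:s[0]+40],(400,300),interpolation=cv2.INTER_CUBIC))
cv2.imwrite('pics/c3.png',np.hstack(out))"
```

```text
clock 7.53 TCP in screw frame mm [-46.5   2.1  41.5] keyhole est mm [-1.8  1.1 29.4] 
need shift cm (tool) [-0.18 -0.11  0.94] turn deg [ 0.19 -0.04  0.02] F [ 0.3 -0.5 -1.8] q [-0.13  0.6   1.44 -0.6   1.34  0.49]
top [402 185]
side [329 153]
```

View pics/c3.png

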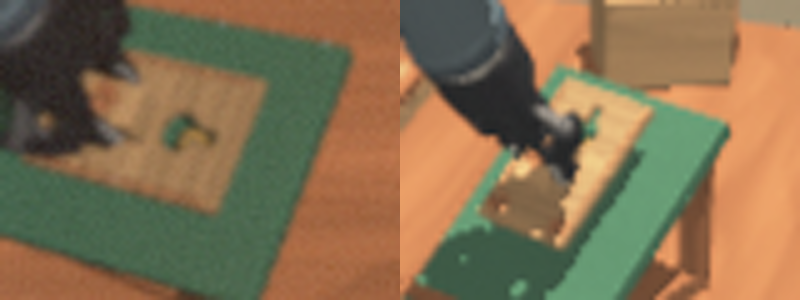

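Top crop: brass head visible inside the keyhole near the slot mouth at about (401,183), as parallax predicts. I check once more against the board's edges.

```bash
cat > edges.py <<'E'
from go import *
def edges(f,zf,kx=0,ky=0,off=42):
    im=cv2.imread(f);sc=im[...,2].astype(np.float32)-im[...,1]
    def samp(a,b,z):
        P=S+np.c_[np.ravel(a),np.ravel(b),np.full(np.size(a),z*1000)]/1000@W.T
        q=proj("top",P).astype(np.float32).reshape(np.shape(a)+(2,));return cv2.remap(sc,q[...,0],q[...,1],cv2.INTER_LINEAR)
    def edge(fixed,rng,z,axis,inw=False):
        t=np.arange(rng[0],rng[1],.5);A,B=np.meshgrid(t,np.array(fixed,float),indexing='ij')
        g=samp(A,B,z) if axis=='x' else samp(B,A,z)
        l=cv2.GaussianBlur(g,(1,7),0); d=np.abs(np.diff(l,axis=0));k=d.argmax(0);return (t[k]+.25)
    print("board top (70)",edge(range(-80,80,8),(55,85),0,'x'))
    print("board +y (90)",edge(range(-40,60,8),(78,100),0,'y'), "-y(-90)",edge(range(-40,60,8),(-100,-78),0,'y'))
    print("plate top",edge(range(-35,40,6),(kx+off-12,kx+off+12),zf,'x'))
    print("plate sides",edge(np.arange(-10,36,5)+kx,(ky+36,ky+54),zf,'y'),edge(np.arange(-10,36,5)+kx,(ky-54,ky-36),zf,'y'))
E
python3 -c "
from edges import *;edges('pics/top2.png',.0374,-1.8,1.1)"
```

```text
board top (70) [71.75 71.25 71.75 72.25 72.25 72.25 72.75 73.25 70.25 71.25 70.75 71.25
 71.25 71.75 71.75 71.75 72.25 72.75 70.25 70.75]
board +y (90) [91.25 92.25 93.25 91.75 93.25 91.25 92.75 91.25 92.75 91.25 92.25 93.75
 92.25] -y(-90) [-90.25 -89.25 -89.75 -88.25 -88.75 -87.75 -88.25 -89.75 -89.75 -88.75
 -89.25 -87.75 -88.25]
plate top [42.95 41.45 41.95 41.95 41.45 41.45 39.95 41.45 41.45 41.95 42.45 40.95
 41.95]
plate sides [47.35 47.85 48.35 46.85 47.85 47.35 47.35 47.35 47.35 48.35] [-44.65 -46.15 -45.15 -44.15 -45.15 -44.65 -44.65 -46.15 -45.15 -46.15]
```

Request:
carry_out(
  series=[
    [[-0.12,0.02,0.5,0,0,0,0],[0,0,0.5,0,0,0,0],[0,0,0.4,0,0,0,0],[0,0,0.3,0,0,0,0],[0,0,0,0,0,0,0]],
  ],
)

```text
clock: 8.05
ee_pos: [0.5776, -0.174, 0.1134]
tool_rot: [0.797, 0.523, -0.252, 0.164]
ft_force: [-0.2, -0.4, -1.7]
gripper_width: 0.029
grip_force: 51.3
```

Request:
carry_out(
  series=[
    [[0,0,0.3,0,0,0,0],[0,0,0.2,0,0,0,0],[0,0,0,0,0,0,0],[0,0,0,0,0,0,0]],
  ],
)

```text
clock: 8.38
ee_pos: [0.5772, -0.1763, 0.1102]
tool_rot: [0.797, 0.523, -0.251, 0.165]
ft_force: [-0.7, 0.4, -0.8]
gripper_width: 0.0289
grip_force: 51.3
```

```bash
python3 -c "
from go import *;report(kx=0,kz=.002)"
```

```text
clock 8.38 TCP in screw frame mm [-45.2   1.5  17.7] keyhole est mm [-0.5  0.5  5.6] 
need shift cm (tool) [-0.05 -0.04  0.36] turn deg [0.03 0.   0.06] F [-0.7  0.4 -0.8] q [-0.15  0.61  1.47 -0.61  1.3   0.5 ]
```

Request:
carry_out(
  series=[
    [[0,0,0.2,0,0,0,0],[0,0,0,0,0,0,0],[0,0,0.1,0,0,0,0],[0,0,0,0,0,0,0],[0,0,0,0,0,0,0]],
  ],
)

```text
clock: 8.8
ee_pos: [0.5766, -0.1778, 0.1078]
tool_rot: [0.797, 0.523, -0.251, 0.165]
ft_force: [0.5, -0.4, -1.4]
gripper_width: 0.0291
grip_force: 51.3
```

Request:
carry_out(
  series=[
    [[0,0,0.1,0,0,0,0],[0,0,0,0,0,0,0],[0,0,0,0,0,0,0]],
  ],
)

```text
clock: 9.05
ee_pos: [0.5763, -0.1784, 0.107]
tool_rot: [0.797, 0.523, -0.251, 0.165]
ft_force: [-0.3, 0.1, -1.1]
gripper_width: 0.029
grip_force: 51.3
```

```bash
python3 -c "
from go import *;report(kx=0,kz=.002)"
```

```text
clock 9.05 TCP in screw frame mm [-45.2   1.5  13.7] keyhole est mm [-0.5  0.5  1.6] 
need shift cm (tool) [-0.05 -0.04 -0.04] turn deg [0.04 0.   0.06] F [-0.3  0.1 -1.1] q [-0.16  0.61  1.47 -0.62  1.29  0.5 ]
```

Request:
carry_out(
  series=[
    [[0,0,0.1,0,0,0,0],[0,0,0,0,0,0,0],[0,0,0,0,0,0,0]],
  ],
)

```text
clock: 9.3
ee_pos: [0.5761, -0.1789, 0.1062]
tool_rot: [0.797, 0.523, -0.251, 0.165]
ft_force: [0.4, -0.8, -0.3]
gripper_width: 0.029
grip_force: 51.3
```

Request:
carry_out(
  series=[
    [[0,0,0.1,0,0,0,0],[0,0,0,0,0,0,0],[0,0,0,0,0,0,0]],
  ],
)

```text
clock: 9.55
ee_pos: [0.5758, -0.1795, 0.1053]
tool_rot: [0.797, 0.523, -0.251, 0.165]
ft_force: [0.1, 1.0, -1.9]
gripper_width: 0.0289
grip_force: 51.3
```

```bash
python3 -c "
from go import *;report(kx=0,kz=.002)"
```

```text
clock 9.55 TCP in screw frame mm [-45.2   1.5  11.7] keyhole est mm [-0.5  0.4 -0.4] 
need shift cm (tool) [-0.05 -0.04 -0.24] turn deg [0.03 0.   0.06] F [ 0.1  1.  -1.9] q [-0.16  0.61  1.48 -0.62  1.28  0.5 ]
```

Request:
carry_out(
  series=[
    [[0,0,0.1,0,0,0,0],[0,0,0,0,0,0,0],[0,0,0,0,0,0,0]],
  ],
)

```text
clock: 9.8
ee_pos: [0.5759, -0.1797, 0.105]
tool_rot: [0.797, 0.523, -0.251, 0.165]
ft_force: [-0.2, 2.6, 2.4]
gripper_width: 0.0289
grip_force: 51.9
```

Request:
carry_out(
  series=[
    [[0,0,0.05,0,0,0,0],[0,0,0,0,0,0,0],[0,0,0,0,0,0,0]],
  ],
)

```text
clock: 10.05
ee_pos: [0.5759, -0.1798, 0.105]
tool_rot: [0.797, 0.523, -0.251, 0.165]
ft_force: [-0.7, 6.1, 5.4]
gripper_width: 0.0291
grip_force: 52.3
```

```bash
python3 -c "
from go import *;report(kx=0,kz=.002)"
```

```text
clock 10.05 TCP in screw frame mm [-45.2   1.7  11.2] keyhole est mm [-0.5  0.6 -0.9] 
need shift cm (tool) [-0.05 -0.06 -0.29] turn deg [ 0.09 -0.02  0.04] F [-0.7  6.1  5.4] q [-0.16  0.61  1.48 -0.62  1.28  0.5 ]
```

Request:
carry_out(
  series=[
    [[0,0.07,-0.2,0,0,0,0],[0.5,0,0,0,0,0,0],[0.4,0,0,0,0,0,0],[0,0,0,0,0,0,0],[0,0,0,0,0,0,0]],
  ],
)

```text
clock: 10.47
ee_pos: [0.5794, -0.1725, 0.0999]
tool_rot: [0.797, 0.524, -0.252, 0.165]
ft_force: [-0.3, -1.5, -1.6]
gripper_width: 0.0292
grip_force: 51.3
```

```bash
python3 -c "
from go import *;report(kx=-.024,kz=.0);print(W.T@read_state()['ft_force'])
out=[]
for k in ('top','side'):
    im,d=optics.snapshot(k);cv2.imwrite(f'pics/{k}3.png',im)
from edges import *;edges('pics/top3.png',.008,-9,1.1)"
```

```text
clock 10.47 TCP in screw frame mm [-54.7   2.   11.7] keyhole est mm [-10.    1.   -0.4] 
need shift cm (tool) [ 1.4  -0.09 -0.04] turn deg [-0.01  0.02  0.11] F [-0.3 -1.5 -1.6] q [-0.15  0.62  1.47 -0.62  1.29  0.51]
[ 0.25005783  0.31765078 -2.18099467]
board top (70) [71.25 71.75 71.75 71.75 72.25 72.25 72.75 73.25 70.25 71.25 70.75 71.25
 71.25 71.75 71.75 72.25 70.25 72.75 70.75 71.25]
board +y (90) [91.75 92.75 93.25 91.75 93.25 91.25 92.75 91.75 92.75 90.75 92.75 93.75
 92.25] -y(-90) [-89.25 -89.25 -89.75 -88.25 -88.75 -87.25 -88.25 -89.75 -89.75 -88.75
 -89.25 -87.75 -88.25]
plate top [34.25 32.75 34.25 34.75 33.25 33.75 34.25 33.25 33.75 34.75 32.75 33.75
 34.75]
plate sides [47.85 47.85 46.35 47.35 47.85 47.35 46.85 47.85 46.85 46.35] [-45.65 -44.65 -46.15 -45.15 -44.15 -45.15 -45.15 -44.65 -45.65 -45.15]
```

Request:
carry_out(
  series=[
    [[0.3,0.04,-0.05,0,0,0,0],[0.3,0,0,0,0,0,0],[0.2,0,0,0,0,0,0],[0,0,0,0,0,0,0],[0,0,0,0,0,0,0]],
  ],
)

```text
clock: 10.98
ee_pos: [0.5827, -0.1664, 0.0963]
tool_rot: [0.797, 0.524, -0.251, 0.165]
ft_force: [0.6, -0.2, -0.3]
gripper_width: 0.0289
grip_force: 51.3
```

```bash
python3 -c "
from go import *;report(kx=-.024,kz=.0);print(W.T@read_state()['ft_force'])"
```

```text
clock 10.98 TCP in screw frame mm [-62.4   2.6  12.8] keyhole est mm [-17.7   1.5   0.7] 
need shift cm (tool) [ 0.63 -0.15  0.07] turn deg [0.04 0.01 0.08] F [ 0.6 -0.2 -0.3] q [-0.14  0.63  1.46 -0.61  1.29  0.52]
[-0.19859479  0.60755082 -0.24137156]
```

Request:
carry_out(
  series=[
    [[0.25,0,0.05,0,0,0,0],[0.2,0,0,0,0,0,0],[0,0,0,0,0,0,0],[0,0,0,0,0,0,0]],
  ],
)

```text
clock: 11.32
ee_pos: [0.584, -0.1633, 0.0933]
tool_rot: [0.797, 0.523, -0.251, 0.165]
ft_force: [-0.1, 0.0, -2.1]
gripper_width: 0.029
grip_force: 51.3
```

Request:
carry_out(
  series=[
    [[0.1,0,0,0,0,0,0],[0,0,0,0,0,0,0],[0,0,0,0,0,0,0]],
  ],
)

```text
clock: 11.57
ee_pos: [0.5844, -0.1627, 0.0929]
tool_rot: [0.797, 0.523, -0.251, 0.165]
ft_force: [-0.7, -0.5, -1.1]
gripper_width: 0.029
grip_force: 51.3
```

Request:
carry_out(
  series=[
    [[0.08,0,0,0,0,0,0],[0,0,0,0,0,0,0],[0,0,0,0,0,0,0]],
  ],
)

```text
clock: 11.82
ee_pos: [0.5846, -0.1621, 0.0924]
tool_rot: [0.797, 0.523, -0.251, 0.165]
ft_force: [-0.5, -0.0, -1.4]
gripper_width: 0.0295
grip_force: 51.3
```

```bash
python3 -c "
from go import *;report(kx=-.024,kz=.0);print(W.T@read_state()['ft_force'])"
```

```text
clock 11.82 TCP in screw frame mm [-68.6   2.6  12.3] keyhole est mm [-23.9   1.6   0.2] 
need shift cm (tool) [ 0.01 -0.15  0.02] turn deg [ 0.04 -0.    0.06] F [-0.5 -0.  -1.4] q [-0.13  0.64  1.46 -0.61  1.29  0.53]
[-0.65115028 -0.49086827 -1.3077681 ]
```

Request:
carry_out(
  series=[
    [[0.08,0,0,0,0,0,0],[0,0,0,0,0,0,0],[0,0,0,0,0,0,0]],
  ],
)

```text
clock: 12.07
ee_pos: [0.5849, -0.1615, 0.092]
tool_rot: [0.797, 0.523, -0.251, 0.165]
ft_force: [-0.4, -0.0, -0.2]
gripper_width: 0.0292
grip_force: 51.3
```

Request:
carry_out(
  series=[
    [[0.08,0,0,0,0,0,0],[0,0,0,0,0,0,0],[0,0,0,0,0,0,0]],
  ],
)

```text
clock: 12.32
ee_pos: [0.5851, -0.1608, 0.0915]
tool_rot: [0.797, 0.523, -0.251, 0.165]
ft_force: [0.7, -0.6, -1.4]
gripper_width: 0.0291
grip_force: 51.3
```

```bash
python3 -c "
from go import *;report(kx=-.024,kz=.0);print(W.T@read_state()['ft_force'])"
```

```text
clock 12.32 TCP in screw frame mm [-70.2   2.6  12.3] keyhole est mm [-25.5   1.6   0.2] 
need shift cm (tool) [-0.15 -0.15  0.02] turn deg [0.04 0.   0.06] F [ 0.7 -0.6 -1.4] q [-0.13  0.64  1.46 -0.61  1.29  0.53]
[-0.56545817  0.918036   -1.2534579 ]
```

Request:
carry_out(
  series=[
    [[0.1,0,0,0,0,0,0],[0,0,0,0,0,0,0],[0,0,0,0,0,0,0]],
  ],
)

```text
clock: 12.57
ee_pos: [0.5855, -0.1601, 0.091]
tool_rot: [0.797, 0.523, -0.251, 0.165]
ft_force: [0.6, -0.5, -0.9]
gripper_width: 0.0293
grip_force: 51.4
```

```bash
python3 -c "
from go import *;report(kx=-.024,kz=.0);print(W.T@read_state()['ft_force'])
out=[]
for k in ('top','side'):
    im,d=optics.snapshot(k);cv2.imwrite(f'pics/{k}4.png',im)
    s=proj(k,[S])[0].astype(int);out.append(cv2.resize(im[s[1]-30:s[1]+30,s[0]-40:s[0]+40],(400,300),interpolation=cv2.INTER_CUBIC))
cv2.imwrite('pics/c4.png',np.hstack(out))
from edges import *;edges('pics/top4.png',.008,-24,1.1)"
```

```text
clock 12.57 TCP in screw frame mm [-71.1   2.7  12.3] keyhole est mm [-26.4   1.6   0.2] 
need shift cm (tool) [-0.24 -0.16  0.02] turn deg [0.04 0.   0.06] F [ 0.6 -0.5 -0.9] q [-0.13  0.64  1.46 -0.61  1.29  0.53]
[-0.32794183  0.7497119  -0.92188693]
board top (70) [71.25 71.25 71.75 72.25 72.25 72.25 72.75 73.25 70.25 72.25 70.75 71.25
 71.25 71.75 71.75 71.75 72.25 72.75 70.75 70.75]
board +y (90) [91.25 92.25 93.25 91.75 91.75 91.75 92.75 91.25 92.75 91.25 92.25 93.25
 92.25] -y(-90) [-88.25 -89.25 -89.75 -88.25 -88.75 -87.25 -88.25 -89.75 -88.75 -88.75
 -89.25 -87.75 -88.25]
plate top [17.25 17.75 16.75 16.75 15.75 16.25 16.75 18.25 16.25 17.25 17.75 16.25
 17.25]
plate sides [47.85 48.35 48.35 47.85 48.35 49.35 47.85 47.85 48.85 46.85] [-43.15 -44.65 -44.15 -46.15 -44.15 -43.65 -45.15 -44.15 -44.15 -44.65]
```

View pics/c4.png

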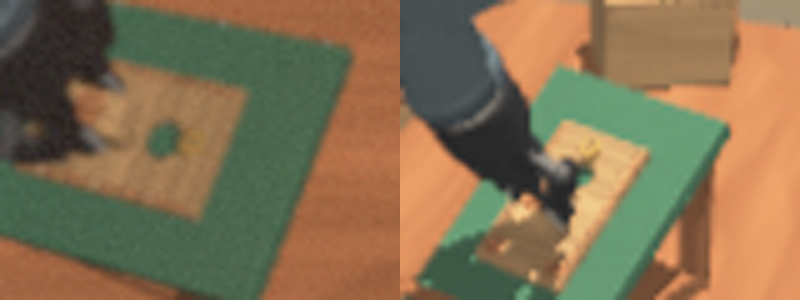

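Top crop: the brass head (about (400,182)) now sits in the slot, above the plate. I continue down until the end wall touches.

Request:
carry_out(
  series=[
    [[0.1,0,0,0,0,0,0],[0,0,0,0,0,0,0],[0,0,0,0,0,0,0]],
  ],
)

```text
clock: 12.92
ee_pos: [0.5856, -0.16, 0.0907]
tool_rot: [0.797, 0.523, -0.252, 0.165]
ft_force: [-1.7, -3.8, 0.0]
gripper_width: 0.0291
grip_force: 51.2
```

Request:
carry_out(
  series=[
    [[0.1,0,0,0,0,0,0],[0,0,0,0,0,0,0],[0,0,0,0,0,0,0]],
  ],
)

```text
clock: 13.17
ee_pos: [0.5856, -0.16, 0.0906]
tool_rot: [0.797, 0.523, -0.253, 0.166]
ft_force: [-2.2, -6.1, 1.9]
gripper_width: 0.0291
grip_force: 51.1
```

```bash
python3 -c "
from go import *;report(kx=-.024,kz=.0);print(W.T@read_state()['ft_force'])"
```

```text
clock 13.17 TCP in screw frame mm [-71.5   2.7  12.1] keyhole est mm [-26.8   1.6   0.1] 
need shift cm (tool) [-0.28 -0.16 -0.  ] turn deg [0.01 0.15 0.03] F [-2.2 -6.1  1.9] q [-0.13  0.65  1.46 -0.61  1.29  0.53]
[ 6.37884449  0.41257537 -2.1841852 ]
```

Home contact: 6.4 N up the slope. I seat it on the board and release.

Request:
carry_out(
  series=[
    [[-0.05,0,0.1,0,0,0,0],[0,0,0.03,0,0,0,0],[0,0,0,0,0,0,0],[0,0,0,0,0,0,0]],
  ],
)

```text
clock: 13.5
ee_pos: [0.5855, -0.1604, 0.09]
tool_rot: [0.797, 0.523, -0.252, 0.166]
ft_force: [-2.4, -4.1, 5.0]
gripper_width: 0.0291
grip_force: 51.7
```

Request:
carry_out(
  series=[
    [[0,0,0,0,0,0,0.4],[0,0,0,0,0,0,0.5],[0,0,0,0,0,0,0.7],[0,0,0,0,0,0,0.8],[0,0,0,0,0,0,0.8]],
  ],
)

```text
clock: 13.92
ee_pos: [0.5858, -0.1593, 0.0887]
tool_rot: [0.797, 0.524, -0.251, 0.165]
ft_force: [0.2, -1.2, 0.3]
gripper_width: 0.0685
grip_force: 0.0
```

Request:
carry_out(
  series=[
    [[0,0,-0.5,0,0,0,0.8],[0,0,-1,0,0,0,0.8],[0,0,-2,0,0,0,0.8],[0,0,-3,0,0,0,0.8],[0,0,-3,0,0,0,0.8]],
  ],
)

```text
clock: 14.33
ee_pos: [0.6072, -0.1089, 0.1679]
tool_rot: [0.797, 0.523, -0.252, 0.164]
ft_force: [1.0, 0.5, 0.1]
gripper_width: 0.0682
grip_force: 0.0
```

Request:
carry_out(
  series=[
    [[0,-4,-1,0,0,0,0.8],[0,-4,-1,0,0,0,0.8],[0,-4,-1,0,0,0,0.8],[0,-4,0,0,0,0,0.8],[0,0,0,0,0,0,0.8]],
  ],
)

```text
clock: 14.75
ee_pos: [0.4606, -0.027, 0.1921]
tool_rot: [0.796, 0.525, -0.253, 0.163]
ft_force: [-0.2, 0.3, 0.2]
gripper_width: 0.0683
grip_force: 0.0
```

```bash
python3 -c "
from go import *
print(read_state()['clock'])
out=[]
for k in ('top','side'):
    im,d=optics.snapshot(k);cv2.imwrite(f'pics/{k}5.png',im);np.save(f'{k}5.npy',d)
    s=proj(k,[S])[0].astype(int);out.append(cv2.resize(im[s[1]-30:s[1]+30,s[0]-40:s[0]+40],(400,300),interpolation=cv2.INTER_CUBIC))
cv2.imwrite('pics/c5.png',np.hstack(out))
from edges import *;edges('pics/top5.png',.007,-25,1.1)"
```

```text
14.75
board top (70) [71.25 71.75 71.75 72.25 72.25 72.25 72.75 72.75 70.75 72.75 70.75 71.25
 71.25 71.75 71.75 71.75 72.25 72.75 70.25 70.75]
board +y (90) [91.25 92.25 93.25 91.75 93.25 91.75 92.75 91.25 92.75 90.75 92.25 93.25
 92.25] -y(-90) [-90.25 -89.25 -89.25 -88.25 -88.75 -87.25 -88.25 -89.75 -88.75 -88.75
 -89.25 -87.75 -88.25]
plate top [16.75 15.25 16.25 17.25 15.75 16.25 17.25 18.25 16.75 17.25 17.75 16.25
 16.75]
plate sides [47.85 49.35 48.85 47.85 48.35 46.35 47.85 47.85 48.35 46.85] [-43.15 -44.15 -44.15 -44.15 -44.15 -43.65 -45.15 -43.65 -43.65 -45.15]
```

View pics/c5.png

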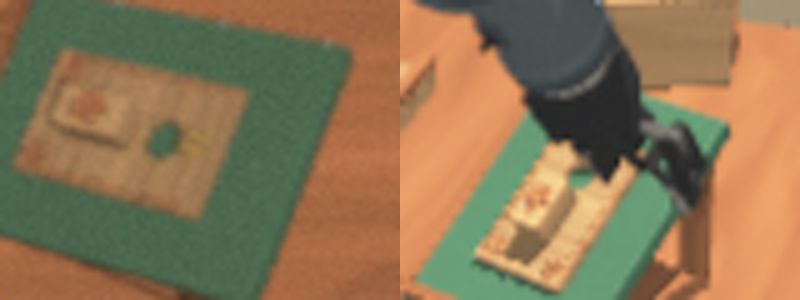

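The plaque hangs on the screw: head at (400,182), plate edges parallel to the board and centred to about 0.2 mm, gripper clear. Last comes a flatness check, then I hand in.

Request:
carry_out(
  series=[
    [[0,0,0,0,0,0,0.8],[0,0,0,0,0,0,0.8],[0,0,0,0,0,0,0.8],[0,0,0,0,0,0,0.8],[0,0,0,0,0,0,0.8]],
  ],
)

```text
clock: 15.27
ee_pos: [0.4678, -0.0307, 0.1911]
tool_rot: [0.797, 0.523, -0.252, 0.165]
ft_force: [0.1, -0.2, 0.3]
gripper_width: 0.0683
grip_force: 0.0
```

Run:
```python
from go import *
ds=[optics.snapshot("top")[1] for _ in range(5)];d=np.median(ds,0)
def fit(a,b):
    P=S+np.c_[a,b,np.zeros(len(a))]/1000@W.T;q=np.unique(proj("top",P).round().astype(int),axis=0)
    X=(depthpts("top",q,d)-S)@W*1000;X=X[abs(X[:,2]-np.median(X[:,2]))<5]
    c=np.linalg.lstsq(np.c_[X[:,:2],np.ones(len(X))],X[:,2],rcond=None)[0];return c,len(X),X
g=lambda x0,x1,y0,y1:[k.ravel() for k in np.meshgrid(np.arange(x0,x1,2.),np.arange(y0,y1,2.))]
c,nb,_=fit(*np.hstack([g(-120,60,-80,-60),g(-120,60,62,82),g(30,62,-80,80)]));
p,npn,_=fit(*np.hstack([g(-118,5,22,40),g(-118,5,-38,-22),g(-118,-100,-38,38)]))
print("board",c,nb,"plate",p,npn,"tilt diff deg",np.degrees(p[:2]-c[:2]),"height at slot",p[2]-c[2]+(p[0]-c[0])*0)
```

```text
board [-0.00411405  0.00149661  0.89256187] 1013 plate [-5.81607011e-03  1.25243683e-04  8.88736850e+00] 352 tilt diff deg [-0.09751847 -0.07857344] height at slot 7.994806624329841
```

Flat to 0.1°, with the face 8.0 mm above the board.

```bash
python3 -c "
from station import workorder;print(workorder.job_done())"
```

```text
the job is handed in; nothing more can be done
None
```

The light plaque is hung on the screw with the slot fully home, released, straight and flat to the board (tilt about 0.1°), and the job was handed in at about 15.5 s of the 48 s allowed; the hand-in returned no verdict.

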